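# Tea ball in its spouted dish, turned to the mug

### The job

Set the steel tea ball gently in the middle of the oblong steel dish that stands on the wooden pedestal, and let go of it. Then take the dish by its two long sides, lift it straight up clear of the pedestal, and turn it about a quarter turn, level and with the ball staying in the middle, until its spout points at the mug. Finish holding it in the gripper like that, still, over the pedestal with the dish about 8 cm above the pedestal's top; do not put it down, and leave the mug, jar, tin and spoon alone.

Things in the scene. Friction and masses are not known exactly. Their poses are not given: they have to be found in the camera images.
- dish: Open steel dish, loose on the pedestal, about 160 g: 130 mm long (x), 66 wide (y), 18 high. Origin: centre of underside. The long sides are flat upright 2 mm walls (outer faces y = +-33 mm), to be gripped across; fingers may reach below them. Spout: tongue 26 mm wide, 24 long, at the top of the +x end, which starts pointing away from the robot within 20 degrees.
- dish_mid (a point): Lowest point of the dish's floor, at its middle, 4 mm above the underside. The floor is a shallow funnel: it rises from here 6 degrees to the ends and 9 degrees to the sides, so the ball settles here by itself while the dish is tilted less than that.
- dish_spout (a point): Tip of the dish's spout: 87 mm along the dish's +x from its middle, 18 mm above its underside.
- ball: Smooth steel tea ball, 36 mm in diameter, about 45 g, loose. The pose turns as it rolls: use point ball_center.
- ball_center (a point): Centre of the tea ball: about 22 mm above the worktop at the start, 22 mm above the dish's underside once it has settled in the dish.
- rest: Small fixed dark wooden ring on the worktop, 34 mm across and 8 mm high, on which the ball starts. Origin at the centre of its underside.
- stand: Fixed round wooden pedestal, 60 mm high: base disc 90 mm across and at most 12 mm high, stem 26 mm, flat top 44 mm across. Origin at the centre of its underside.
- stand_top (a point): Centre of the pedestal's flat top, 60 mm above the worktop.
- mug: White mug with a handle, 85 mm high, 80 mm across, standing to the left or right of the pedestal (the jar stands on the other side). Origin at the centre of its underside. The spout must point at it, seen from above.
- jar: Amber glass jar with a wooden lid, 66 mm across and 95 mm high. Bystander. Origin at the centre of its underside.
- tin: White tin, 72 mm across and 110 mm high, at the right, near the robot. Bystander. Origin at the centre of its underside.
- spoon: Steel spoon, 160 mm long, lying flat at the left. Bystander. Its x runs along it, from handle to bowl.

How it is judged:
On the way, in this order (a step that is already met when the one before it is completed fails the run):
1. the ball lies let go in the middle of the dish, the dish still standing on the pedestal (horizontal distance between ball_center and dish_mid below 0.01 m and z of ball_center in the frame of dish between 0.012 and 0.03 m and contact force between the fingers and ball below 0.02 N and contact force between dish and stand above 0.2 N and horizontal distance between dish_mid and stand_top below 0.02 m and angle between dish's own z axis and vertical below 0.1 rad), for 0.3 s.
2. the dish is lifted more than 15 mm clear of the pedestal with the ball in its middle, before it is turned (still within 35 degrees of straight ahead) (horizontal distance between ball_center and dish_mid below 0.01 m and z of ball_center in the frame of dish between 0.012 and 0.03 m and z of dish in the frame of stand_top above 0.015 m and contact force between the fingers and dish above 0.5 N and angle between the x axis of dish and the x axis of stand, either way round below 0.61 rad), for 0.1 s.
At the end, for the whole second after the job is handed in: Gripper holds the dish still over the pedestal (within 30 mm of its axis, 50 to 110 mm above its top, not touching it), level within 5 degrees, spout towards the mug (mug centre within 40 mm of the dish's long axis), ball untouched within 10 mm of the dish's middle, not rolling (horizontal distance between ball_center and dish_mid below 0.01 m and z of ball_center in the frame of dish between 0.012 and 0.03 m and z of dish in the frame of stand_top between 0.05 and 0.11 m and horizontal distance between dish_mid and stand_top below 0.03 m and angle between dish's own z axis and vertical below 0.09 rad and x of mug in the frame of dish above 0.08 m and y of mug in the frame of dish between -0.04 and 0.04 m and contact force between the fingers and dish above 0.5 N and contact force between dish and stand below 0.02 N and contact force between the fingers and ball below 0.02 N and linear speed of dish below 0.02 m/s and angular speed of dish below 0.1 rad/s and linear speed of ball below 0.03 m/s); the arm keeps its last pose, push and grip.
It fails at once if the ball is let go more than about 14 mm above its place in the dish (horizontal distance between ball_center and dish_mid below 0.05 m and z of ball_center in the frame of dish above 0.036 m and contact force between the fingers and ball below 0.001 N).
It fails at once if while the dish is off the pedestal, the ball strays more than 20 mm from its middle (z of dish in the frame of stand_top above 0.01 m and horizontal distance between ball_center and dish_mid above 0.02 m).
It fails at once if while the dish is off the pedestal, it tilts more than 12 degrees (z of dish in the frame of stand_top above 0.01 m and angle between dish's own z axis and vertical above 0.21 rad).
It fails at once if the mug, jar, tin or spoon is moved more than 20 mm (distance of any of mug, jar, tin, spoon from where it was at the start of the episode above 0.02 m).
It also fails if it takes over 67 s, if anything falls off the work surface, if the arm or the gripper's body presses on something with over 40 N, if the wrist force passes 120 N, or if a joint passes its speed limit or range.

### The arm

A 6-joint arm with a two-finger parallel gripper is mounted at the origin on the work surface. World frame = base frame: x ahead of the robot, y to its left, z up, the work surface at z = 0. Lengths are in m, angles in rad, forces in N, time in s.
With the tool pointing down it reaches from about 0.35 to 0.925 m from the base axis. Payload 6.4 kg.
Tool frame: the origin (TCP) lies at the very end of the fingers, on their centre line; the grasp point (between the pads) lies 19 mm behind it; z points along the fingers, y is the line along which they close (so a half turn about z gives the same grasp; the last joint's range is limited). The gripper opens to 94 mm and grips with 3 to 60 N. Pads are 16 mm wide; open, the fingers measure 119 mm over their backs; the gripper's body (75 mm by 177 mm) begins 78 mm behind the grasp point.
Start: joints at [-1.37, 0.245, 1.558, -0, 1.339, -0.174], TCP at [0.238, -0.605, 0.205] pointing down, gripper open.
Joint ranges: [-3.13, 3.13], [-1.02, 2.26], [0.13, 2.54], [-0.95, 4.09], [0.21, 2.88], [-2.74, 2.74]. Speed limits (rad/s): [2.57, 2.57, 3.14, 3.14, 3.14, 3.14].

### API

Orientations are given as [roll, pitch, yaw] about the fixed x, y, z axes, in that order (R = Rz(yaw) Ry(pitch) Rx(roll)).
In Python, from cell import * gives the robot as it stands. Calls block until the motion is done:
- goto(position, orientation): joint-space move of the TCP to a pose.
- move_straight(position, attitude=None, velocity=0.15, threshold=None): straight line of the TCP; attitude=None keeps the orientation; velocity is the mean speed in m/s. With threshold (N) it stops when the force on the tool has changed by that much, and returns True; else False.
- set_joints(angles): joint-space move.
- set_gripper(opening): finger opening in m; the grip force is fixed at half the most; returns when the fingers have stopped.
- pause(seconds).
- solve_ik(position, orientation): joint angles nearest the present ones, or None.
- grab_frame(name): name is "side" or "top"; returns a dict with "pixels" (384x512x3 uint8, blue, green, red), "fovy" (degrees; the focal length in pixels is half the picture's height over the tangent of half this angle, whatever the lens; pixels are square), "cx", "cy" (the principal point, pixels), "R" (3x3) and "t" (3): a world point X has camera coordinates R X + t. Camera axes: x right, y down, z forward; pixel columns grow to the right and rows downward; lengths in m; the calibration is good to about 2 mm. A picture is of the moment at which its call begins. There is no depth.
A pose or a line that the arm cannot do raises Unreachable and nothing moves.
- finish_job(): hands the job in; it is judged then, once.
Readings, each from a call of its own:
- read_time_s(): time.
- read_joint_positions(): joint angles.
- read_joint_vel(): joint speeds.
- read_joint_torque(): joint torques, N m.
- read_tool_pos(): TCP position.
- read_ee_rot(): TCP orientation.
- read_wrist_force(): force on the tool from outside, world axes, zero at the start.
- read_moment(): the same for the moment, N m.
- read_grip_width(): finger opening in m.
- read_grip_force(): force on a finger pad.
Only numpy, scipy, OpenCV 4.12 (cv2) and the standard library are available. Lean on these libraries where they do the work, as an engineer would, in place of code of your own. Each camera call takes 0.05 s, during which the arm holds its last target. There are 200 camera calls.

## Working session

There is one attempt and no reset: what is moved stays moved. The work goes in short steps, each a Python script; the robot and the scene stay as the last script left them, time stands still between calls to the robot, and variables do not carry over. Pictures are saved under pics/ and viewed, at most 10 in all, crops included, and the job is handed in when it is done.

```bash
mkdir -p pics; ls
python3 - <<'E'
from cell import *
import cv2,numpy as np,pickle
d={}
for n in("side","top"):
    f=grab_frame(n);d[n]=f;cv2.imwrite(f"pics/{n}0.png",f["pixels"]);print(n,f["fovy"],f["cx"],f["cy"],np.round(f["R"],3).tolist(),np.round(f["t"],3),"pos",-f["R"].T@f["t"])
pickle.dump(d,open("f0.pkl","wb"));print(read_time_s(),read_ee_rot(),read_grip_width())
E
```

```text
pics
side 49.0472951311897 263.4162125339085 188.79576256397274 [[-0.993, -0.12, 0.004], [-0.079, 0.63, -0.773], [0.09, -0.767, -0.635]] [0.555 0.088 1.252] pos [0.44555959 0.97127842 0.86047177]
top 53.15441350268091 251.7293786367094 194.7283136649858 [[0.003, -1.0, 0.002], [-0.996, -0.003, -0.09], [0.09, -0.002, -0.996]] [-0.003  0.553  1.085] pos [0.45266351 0.00133199 1.13094687]
0.1 [-3.13990083e+00 -2.97138469e-04  3.74833254e-01] 0.09380613965221876
```

View pics/side0.png

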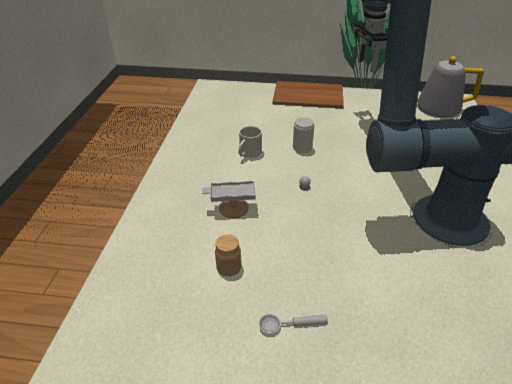

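View pics/top0.png

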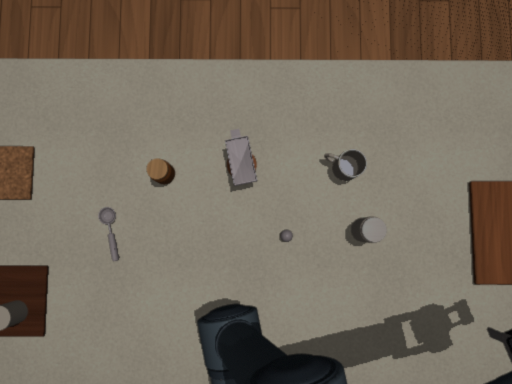

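The top view shows the dish at about (240,160) with its spout at (236,133), the mug at (350,165), the ball at (286,235) and the jar at (160,170). In the side view the dish is at (233,191), the ball at (305,183) and the mug at (250,142). Next I'll zoom in for masks.

```bash
cat > h.py <<'E'
import numpy as np,cv2
def foc(f): return f["pixels"].shape[0]/2/np.tan(np.radians(f["fovy"])/2)
def ray(f,p):
    d=np.array([(p[0]-f["cx"])/foc(f),(p[1]-f["cy"])/foc(f),1.]); R=np.array(f["R"])
    d=R.T@d; return -R.T@np.array(f["t"]),d/np.linalg.norm(d)
def plane(f,p,z):
    c,d=ray(f,p); return c+d*(z-c[2])/d[2]
def tri(fa,pa,fb,pb):
    (a,u),(b,v)=ray(fa,pa),ray(fb,pb)
    s=np.linalg.lstsq(np.c_[u,-v],b-a,rcond=None)[0]; A=a+s[0]*u;B=b+s[1]*v
    return (A+B)/2,np.linalg.norm(A-B)
def proj(f,X):
    q=np.array(f["R"])@X+f["t"]; return np.array([f["cx"],f["cy"]])+foc(f)*q[:2]/q[2]
def crop(f,c,w,h,s):
    x,y=int(c[0]-w/2),int(c[1]-h/2)
    return cv2.resize(f["pixels"][y:y+h,x:x+w],None,fx=s,fy=s,interpolation=cv2.INTER_NEAREST)
E
python3 - <<'E'
import pickle;from h import *
d=pickle.load(open("f0.pkl","rb"));T,S=d["top"],d["side"]
a=np.hstack([crop(T,(240,160),66,66,6),crop(S,(233,193),66,66,6)])
b=np.hstack([crop(T,(286,236),22,33,6),crop(S,(305,183),22,33,6),crop(T,(345,165),44,33,6),crop(S,(250,142),44,33,6)])
cv2.imwrite("pics/z.png",np.vstack([a,b]));print(a.shape,b.shape)
E
```

```text
(396, 792, 3) (198, 792, 3)
```

View pics/z.png

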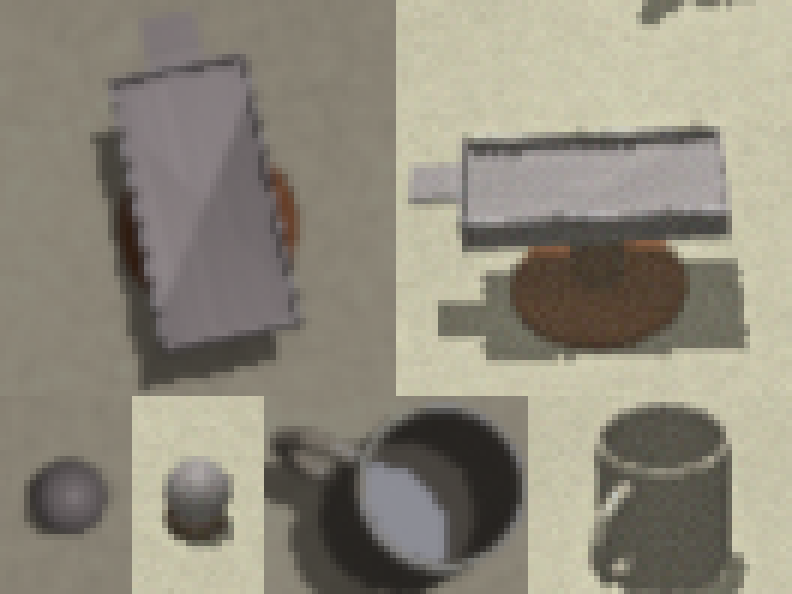

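The crops show the dish rim's four corners, the ball and the mug rim clearly. Next I'll triangulate the corners and masks.

Run:
```python
import pickle;from h import *
np.set_printoptions(precision=4,suppress=True)
d=pickle.load(open("f0.pkl","rb"));T,S=d["top"],d["side"]
ot,os=np.array([207,127]),np.array([200,160])
tc=np.array([[245,58],[299,325],[162,347],[110,82]])/6+ot-.5
sc=np.array([[69,138],[322,128],[332,213],[67,222]])/6+os-.5
P=[]
for a,b in zip(tc,sc):
    X,r=tri(T,a,S,b);P.append(X);print(X,r)
P=np.array(P);print("mean",P.mean(0));z=P[:,2].mean()
Q=np.array([plane(T,a,z) for a in tc]);print("top plane",Q.mean(0));
Qs=np.array([plane(S,a,z) for a in sc]);print("side plane",Qs.mean(0))
for q in(P,Q,Qs):
    v=(q[0]+q[3]-q[1]-q[2])/2;w=(q[3]+q[2]-q[0]-q[1])/2;print("yaw",np.degrees([np.arctan2(v[1],v[0]),np.arctan2(-w[0],w[1])]),np.linalg.norm(v),np.linalg.norm(w))
# ball masks
def mask(f,c,r):
    p=f["pixels"].astype(int);b=p[...,0];g=p[...,1];R=p[...,2]
    m=((b-R)>-3).astype(np.uint8); k=np.zeros_like(m);cv2.circle(k,c,r,1,-1);m*=k
    n,l,s,ce=cv2.connectedComponentsWithStats(m);i=1+s[1:,4].argmax();return s[i],ce[i],(l==i)
for f,c in((T,(286,236)),(S,(305,183))): 
    s,ce,m=mask(f,c,11);print(s,ce)
    X=m.astype(int)[c[1]-8:c[1]+9,c[0]-8:c[0]+9]
    print("\n".join("".join(".#"[v] for v in r) for r in X))
# mug
tm,sm=np.array([352.3,164.7]),np.array([250.3,133.3])-.5
print("mug",tri(T,tm,S,sm),plane(T,tm,.085))
# stand base in side: ellipse extents crop
e=np.array([(512+688)/2-396,(242+348)/2])/6+os-.5;print("stand base side z=.012",plane(S,e,.010))
```

```text
[0.7145 0.0121 0.075 ] 0.0028910303949443595
[ 0.59   -0.0133  0.0736] 0.004475440406028304
[0.578  0.0499 0.0725] 0.0011011596571883417
[0.7024 0.075  0.0747] 0.001662753475333791
mean [0.6462 0.031  0.074 ]
top plane [0.645  0.0309 0.074 ]
side plane [0.6476 0.0308 0.074 ]
yaw [11.4845 10.8469] 0.1270250363545903 0.0642346472968788
yaw [11.4482  9.9163] 0.12757264382895558 0.06408098284395197
yaw [10.4664 11.8199] 0.12682438044503244 0.06556256324962664Traceback (most recent call last):
  File "<stdin>", line 21, in <module>
  File "<stdin>", line 19, in mask
ValueError: attempt to get argmax of an empty sequence
```

Run:
```python
import pickle;from h import *
np.set_printoptions(precision=4,suppress=True)
d=pickle.load(open("f0.pkl","rb"));T,S=d["top"],d["side"]
tm,sm=np.array([352.3,164.7])-.5,np.array([250.3,133.3])-.5
print("mug",tri(T,tm,S,sm),plane(T,tm,.085))
os=np.array([200,160])
e=np.array([(512+688)/2-396,(242+348)/2])/6+os-.5;print("stand base side",plane(S,e,.010))
out=[]
for f,c in((T,(286,236)),(S,(305,183))):
    p=cv2.cvtColor(f["pixels"],cv2.COLOR_BGR2LAB).astype(int)
    w=p[c[1]-9:c[1]+10,c[0]-9:c[0]+10]
    bg=np.median(w[[0,-1]].reshape(-1,3),0)
    m=(w[...,2]<bg[2]-4).astype(np.uint8)
    n,l,s,ce=cv2.connectedComponentsWithStats(m);i=1+s[1:,4].argmax();m=(l==i)
    print("\n".join("".join(".#"[int(v)] for v in r) for r in m));cs=cv2.findContours(m.astype(np.uint8),0,2)[0]
    q=ce[i]+np.array(c)-9;q2=s[i][:2]+s[i][2:4]/2-.5+np.array(c)-9;print(s[i],q,q2,plane(f,q,.022),plane(f,q2,.022));out.append(q)
print(tri(T,out[0],S,out[1]))
```

```text
mug (array([ 0.638 , -0.2791,  0.0748]), np.float64(0.006555917307635174)) [ 0.6329 -0.2765  0.085 ]
stand base side [0.6442 0.0479 0.01  ]
...................
...................
...................
.......#####.......
.....#########.....
.....##########....
....###########....
...#############...
...#############...
...#############...
...############....
....###########....
....##########.....
.....########......
.......#####.......
...................
...................
...................
...................
[  3   3  13  12 120] [285.9167 235.45  ] [286.  235.5] [ 0.436  -0.0995  0.022 ] [ 0.4358 -0.0997  0.022 ]
...................
...................
........###........
......######.......
.....########......
....##########.....
....##########.....
...###########.....
...############....
....##########.....
....##########.....
....#########......
....########.......
....#.#####.##.....
......#.#.#####....
.......##.##.#.....
.......#.##........
...................
...................
[  3   2  12  15 120] [304.55   182.7417] [304.5 183. ] [ 0.4376 -0.0889  0.022 ] [ 0.4377 -0.0876  0.022 ]
(array([ 0.4367, -0.1003,  0.013 ]), np.float64(0.001661436795601485))
```

The measurements agree: the dish is at (0.646, 0.031) with its rim at z≈0.075 and yaw≈11°, the ball is at (0.436, -0.0995) and the mug at (0.634, -0.277). I'll pick the ball with the fingers along the dish's long axis.

```bash
cat >> h.py <<'E'
PI=np.pi; DY=np.radians(11.0); D=np.array([.6462,.031]); B=np.array([.4362,-.0993])
YB=[PI,0,DY+PI/2]; YD=[PI,0,DY-PI]
E
python3 - <<'E'
from cell import *;from h import *
goto([*B,.16],YB);print(read_time_s(),read_joint_positions())
move_straight([*B,.012],velocity=.1)
set_gripper(.03);print(read_time_s(),read_grip_width(),read_grip_force())
move_straight([*B,.15],velocity=.15)
print(read_time_s(),read_grip_width(),read_grip_force(),read_wrist_force())
t,s=grab_frame("top"),grab_frame("side")
X=np.array([*B,.16]);cv2.imwrite("pics/p1.png",np.hstack([crop(t,proj(t,X),130,150,3),crop(s,proj(s,X),130,150,3)]))
E
```

```text
2.0667 [-4.79459438e-01 -2.02911498e-01  2.09874172e+00 -1.36800713e-04
  1.24521269e+00 -6.70195060e-01]
4.65 0.034998926769299686 30.000277161598206
5.7167 0.03497385135161756 29.99989092350006 [ 0.17203495  1.05532989 -0.87083362]
```

View pics/p1.png

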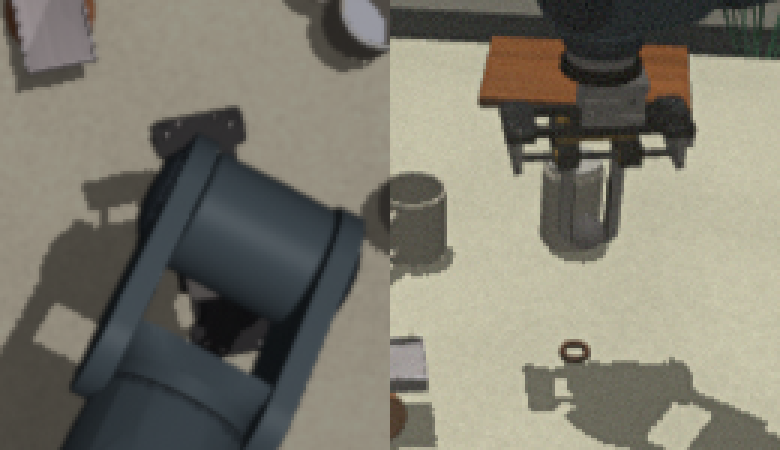

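The side crop shows the ball held at the fingertips around (590,235), with the ring empty at (575,352). Now I'll place it.

Run:
```python
from cell import *;from h import *
s=grab_frame("side");c=proj(s,np.array([*B,.16]))
o=np.array([int(c[0]-65),int(c[1]-75)]);rg=plane(s,o+np.array([575-390,352])/3-.5,.008);print("ring",rg)
P=D
goto([*P,.18],YB);print(read_tool_pos(),read_time_s())
pause(.3)
move_straight([*P,.09],velocity=.1);pause(.2)
print(move_straight([*P,.074],velocity=.03,threshold=3),read_tool_pos(),read_wrist_force())
pause(.3)
set_gripper(.05);pause(.5)
move_straight([*P,.2],velocity=.12)
print(read_time_s(),read_grip_width())
move_straight([.45,-.05,.25],velocity=.3);pause(.1)
import pickle
t,s=grab_frame("top"),grab_frame("side");pickle.dump([t,s],open("f2.pkl","wb"))
X=np.array([*D,.07]);cv2.imwrite("pics/p2.png",np.hstack([crop(t,proj(t,X),66,66,6),crop(s,proj(s,X),66,66,6)]));print(proj(t,X),proj(s,X),read_time_s())
```

```text
ring [ 0.4379628 -0.0904525  0.008    ]
[0.64542629 0.03043946 0.17946992] 6.85
False [0.64623327 0.03098622 0.07397438] [-0.23284641 -0.0760573   0.02034808]
11.55 0.050134377845134574
[240.47753617 160.04141191] [232.97511778 189.69047304] 12.625
```

View pics/p2.png

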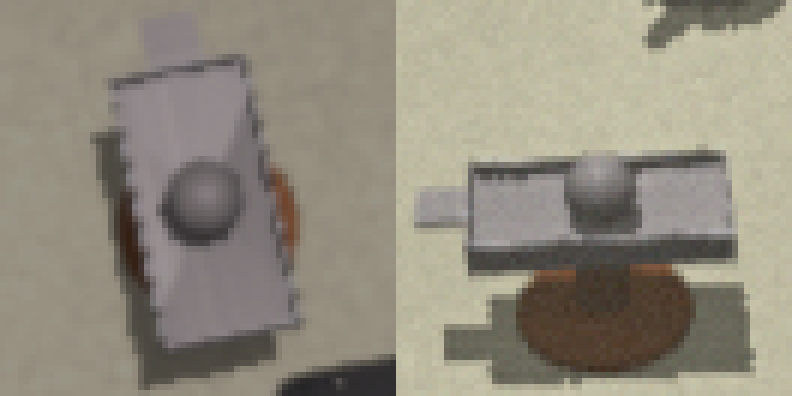

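The ball sits at the dish's centre: in the top crop the ball is at (203,201) and the dish centre at about (204,203). The dish hasn't moved. Next I'll grip the dish and lift it.

Run:
```python
from cell import *;from h import *
set_gripper(.094)
goto([*D,.2],YD);print(read_joint_positions(),read_time_s())
move_straight([*D,.13],velocity=.15)
print(move_straight([*D,.052],velocity=.06,threshold=6),read_tool_pos())
set_gripper(.076);pause(.2)
set_gripper(.062);pause(.3)
print(read_grip_width(),read_grip_force(),read_time_s())
move_straight([*D,.08],velocity=.04);pause(.5)
f0=read_wrist_force();print(f0,read_grip_width(),read_time_s())
import pickle
t,s=grab_frame("top"),grab_frame("side")
X=np.array([*D,.1]);cv2.imwrite("pics/p3.png",np.hstack([crop(t,proj(t,X),100,100,4),crop(s,proj(s,X),100,100,4)]))
for k in(.3,.6,1):print(solve_ik([*D,.132],[PI,0,DY-PI-k*np.radians(103.2)]))
```

```text
[-1.27343361e-01  2.41941032e-01  1.57114428e+00 -8.17838857e-05
  1.32821099e+00 -1.88906827e+00] 14.6667
False [0.64660932 0.0309809  0.05256012]
0.06546368100484336 29.973688423633575 18.0583
[-0.10494309 -0.09623769 -2.33571741] 0.06581001567638607 19.4083
[-0.12700423  0.30878584  1.62020368  0.          1.21260314 -1.34943284]
[-0.12700423  0.30878584  1.62020368  0.          1.21260314 -0.8090789 ]
[-1.27004233e-01  3.08785835e-01  1.62020368e+00 -4.44089210e-16
  1.21260314e+00 -8.86069894e-02]
```

View pics/p3.png

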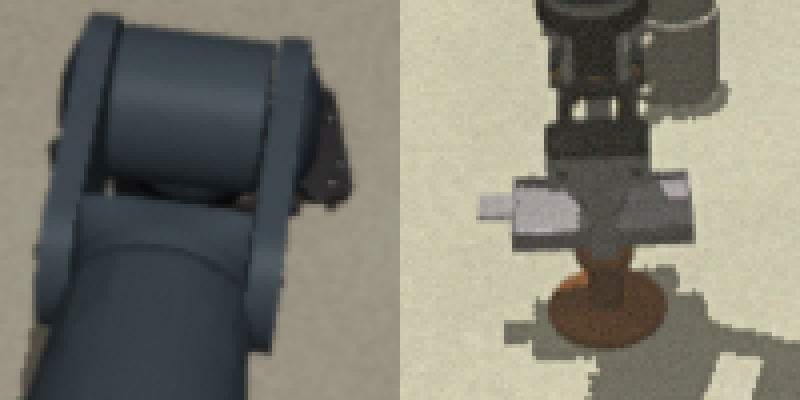

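The dish is lifted level with the load right (about 2 N), and the pedestal is free below it at (605,290). The turn uses only joint 6.

Run:
```python
from cell import *;from h import *
move_straight([*D,.132],velocity=.04);pause(.3)
q=np.array(read_joint_positions());qf=np.array(solve_ik([*D,.132],[PI,0,DY-PI-np.radians(103.2)]))
for k in np.linspace(0,1,13)[1:]: set_joints(list(q+(qf-q)*k))
pause(1.5)
print(read_tool_pos(),read_ee_rot(),read_wrist_force(),read_moment(),read_grip_width(),read_time_s())
t,s=grab_frame("top"),grab_frame("side")
X=np.array([*D,.14]);cv2.imwrite("pics/p4.png",np.hstack([crop(t,proj(t,X)+[40,0],130,140,3),crop(s,proj(s,X),130,140,3)]))
```

```text
[0.64620072 0.03102648 0.13200891] [-3.14158572e+00 -1.19024569e-05  1.53241693e+00] [-0.28927243 -0.34769464 -1.72439253] [-0.03462861 -0.09403258 -0.02716549] 0.06561053227394283 25.9583
```

View pics/p4.png

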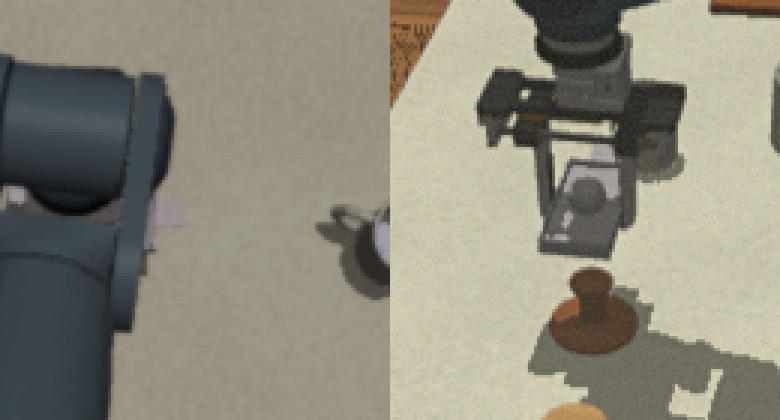

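The side crop shows the ball in the middle of the dish at (587,193), the dish clear above the pedestal top at (590,277), and the spout pointing at the mug in the top crop. I'll check level and heading numerically.

Run:
```python
from cell import *;from h import *
np.set_printoptions(precision=1,suppress=True)
t,s=grab_frame("top"),grab_frame("side")
X=np.array([*D,.14]);c=proj(s,X);o=np.array([int(c[0]-65),int(c[1]-70)])
a=np.radians(11-103.2)
for tilt in(-5,0,5):
  print(tilt)
  for x,y in((65,-33),(65,33),(-65,-33),(-65,33)):
    P=np.array([D[0]+(x*np.cos(a)-y*np.sin(a))/1e3,D[1]+(x*np.sin(a)+y*np.cos(a))/1e3,.158+x/1e3*np.sin(np.radians(tilt))])
    print((x,y),(proj(s,P)-o+.5)*3+[390,0])
print("ball",(proj(s,np.array([*D,.162]))-o+.5)*3+[390,0])
st=plane(s,o+np.array([592-390,277])/3-.5,.06)
ct=proj(t,X)+[40,0];ot=np.array([int(ct[0]-65),int(ct[1]-70)])
print("stand",st*1e3,"spout top view",(proj(t,np.array([D[0]+.087*np.cos(a),D[1]+.087*np.sin(a),.158]))-ot+.5)*3)
cv2.imwrite("pics/p5.png",crop(s,(c[0],c[1]-5),60,60,10))
```

```text
-5
(65, -33) [636.1 167.4]
(65, 33) [570.1 161.1]
(-65, -33) [608.7 239.2]
(-65, 33) [536.8 231.9]
0
(65, -33) [635.9 162.6]
(65, 33) [569.8 156.3]
(-65, -33) [608.9 244.2]
(-65, 33) [537.2 236.8]
5
(65, -33) [635.8 157.8]
(65, 33) [569.5 151.6]
(-65, -33) [609.1 249.1]
(-65, 33) [537.7 241.8]
ball [588.3 194.8]
stand [647.4  29.   60. ] spout top view [179.6 212.3]
```

View pics/p5.png

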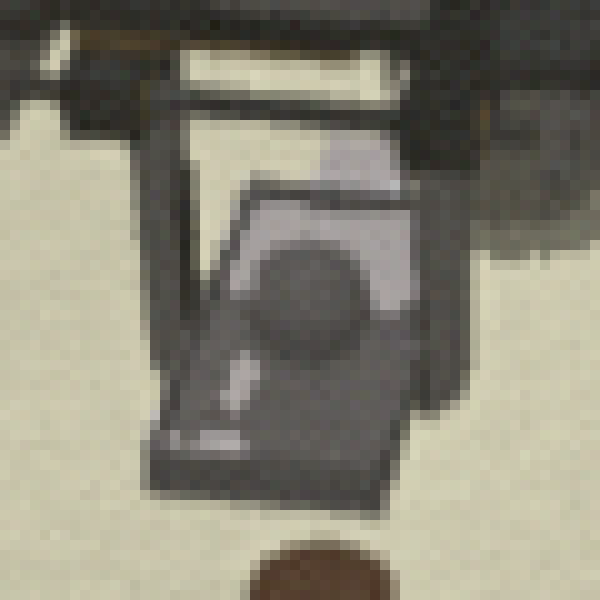

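Measured tilt is about 1°. The ball matches its predicted pixel (588,195), and the pedestal axis is within a few mm of the dish. I'm handing it in.

```bash
python3 -c "
from cell import *
print(finish_job(),read_time_s())"
```

```text
the job is handed in; nothing more can be done
the job is handed in; nothing more can be done
```

The job is handed in, with no verdict returned: the ball sits in the middle of the dish, and the gripper holds the dish about 8 cm above the pedestal, level to about 1°, with its spout towards the mug.

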